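# Lock the casting mould with the mallet

### The arm

A 6-joint arm with a two-finger parallel gripper is mounted at the origin on the work surface. World frame = base frame: x ahead of the robot, y to its left, z up, the work surface at z = 0. Lengths are in m, angles in rad, forces in N, time in s.
With the tool pointing down it reaches from about 0.425 to 1.125 m from the base axis. Payload 14.9 kg.
Tool frame: the origin (TCP) lies on the centre line of the jaws, within the pads' length; the fingertips stand robot.finger_overhang ahead of it and the grasp point (between the pads) lies 6 mm ahead of it (robot.finger_overhang is the distance from the TCP to the fingertips, in m); z points along the fingers, y is the line along which they close (so a half turn about z gives the same grasp; the last joint's range is limited). The gripper opens to 91 mm and grips with 3 to 60 N. Pads are 32 mm wide; open, the fingers measure 118 mm over their backs; the gripper's body (76 mm by 178 mm) begins 60 mm behind the grasp point.
Start: joints at [-1.286, 0.379, 1.734, -0, 1.028, -0.033], TCP at [0.219, -0.665, 0.239] pointing down, gripper open.
Joint ranges: [-2.77, 2.77], [-0.74, 2.19], [0, 2.66], [-1.06, 4.2], [0.31, 2.87], [-3.08, 3.08]. Speed limits (rad/s): [1.89, 1.89, 2.39, 3.14, 3.14, 3.14].

### API

Orientations are given as a rotation vector (axis times angle).
In Python, from cell import robot gives the robot as it stands.
- The arm moves only by the tool carry_out, never from a script. Its argument "plan" is a list that holds one entry, the list of rows, each a list of 7 numbers: the turn, a rotation vector about the tool's x, y, z scaled (see below), then the shift along the tool's x, y, z scaled (see below), then the opening, from 0 (shut) to 1 (fully open). A call has 1 to 10 rows; each row shifts and turns the commanded pose from where the row before left it, along the tool's axes as they then stand; what a row does not reach is not made up. The controller multiplies each number of a shift by 750 mm and each number of a turn by pi rad. A row lasts 1/10 s, in which the tool goes at most 50 mm and 8.59 degrees, less where a joint would pass 70% of its speed; a pose out of reach is approached as far as the arm can. A call with a number of a shift or a turn outside -1 to 1 is refused whole. A call with a gripper value outside its range is refused whole. The fingers move at their own pace and stop on an object; "grip_force" is the grip in N (left out, the last holds). Time passes only in rows, so rows that do not move let the fingers close. It gives the time, the measured TCP pose, the force, the opening and the grip force at its end, in the units of the state.
- robot.state(): the state, without advancing time (a new reading comes with each control period).
- robot.read_camera(name): name is "side" or "top"; returns a dict with "color" (420x560x3 uint8, red, green, blue), "range_z" (420x560 float32, m along the optical axis (not along the pixel's ray), 0 where there is no reading), "camera_matrix" (3x3 intrinsics, pixels), "R" (3x3) and "t" (3): a world point X has camera coordinates R X + t. Camera axes: x right, y down, z forward; pixel columns grow to the right and rows downward; lengths in m; the calibration is good to about 2 mm. A picture is of the moment at which its call begins.
- robot.hand_in(): hands the job in; it is judged then, once.
Trained networks look in the newest picture that a camera, given by its name, has taken for a name from the list of things; names that differ only in an ending like _2 or _b are one class to them, and where a whole thing is asked for, a point or a joint stands for the part that bears it (a point fixed in the world has none). Each returns a list of dicts, best first, with "p" (0 to 1); they miss things now and then, are a little off and sometimes report something else, mostly with a low value. They report only what shows in the picture. A call takes as long as a camera call. They do not tell look-alikes from the thing itself.
- robot.search_frame(camera, label): "centre" ([x, y, z] in m, in the coordinates of the camera as it stood for that picture, good to about 4 mm: the middle of the surface that is visible of it).
- robot.mark_of(camera, label): "centre" ([x, y, z] in m, in the coordinates of the camera as it stood for that picture, good to about 4 mm: a listed point, or the origin of a listed thing).
The state is a dict: "time": time; "joint_positions": joint angles; "dq": joint speeds; "joint_efforts": joint torques, N m; "position": TCP position; "tcp_rot": TCP orientation; "contact_force": force on the tool from outside, world axes, zero at the start; "torque": the same for the moment, N m; "finger_gap": opening from 0.0 (shut) to 1.0 (fully open); "finger_force": force on a finger pad.
Only numpy, scipy, OpenCV 4.12 (cv2) and the standard library are available. Lean on these libraries where they do the work, as an engineer would, in place of code of your own. Each camera call takes 0.05 s, during which the arm holds its last target. There are 200 camera calls.

### The job

Pick up the mallet and strike the red sprung peg on the plaster mould's crossbar with one or more brisk blows of it until its cap is driven fully home on the brass collar. Touch the peg with nothing but the mallet, and leave the bowl, bottle and teapot where they are. Then stand the mallet back on its head on the cork mat, let go and move clear.

Things in the scene. Friction and masses are not known exactly. Their poses are not given: they have to be found in the camera images.
- mallet: Black rubber-headed mallet, about 0.5 kg (+-20 %). Head: upright cylinder 64 mm diameter, 70 mm tall, standing on one flat face (the striking face). Wooden handle, a level bar 22 mm wide and 26 mm high, runs from the head along the mallet's -x to 160 mm from the head's axis; its centre line is 35 mm above the striking face. Origin: centre of the lower (striking) face; z up along the head's axis.
- mallet_grip (a point): Point to grasp on the mallet's handle: on the handle's centre line, 70 mm from the head's axis (mallet frame -70, 0, 35 mm). Close the fingers across the handle, along the mallet's y.
- mould_frame: Fixed white plaster mould in a wooden frame on a 200 x 180 x 20 mm base board (x by y). A wooden crossbar lies along the frame's y, its top 122 mm above the bench; two tie nuts on it reach 130 mm. At its middle is a brass collar, 44 mm diameter, top at 128 mm, from which the peg stands up. Origin: centre of the board's underside, exactly below the peg.
- lock_peg (a joint): How far the locking peg is driven down, m: 0 = fully up, 0.030 = home, the cap's underside resting on the brass collar (hard stop). It starts 0 to 0.010 down. A spring and a tight fit resist with about 7 N at the top to 9 N at the bottom, more than the mallet's weight; the tight fit keeps the peg wherever it is driven. A brisk blow drives it at more than 50 mm/s; a slow push is not a blow.
- peg_top (a point): Centre of the flat top of the peg's red cap (38 mm diameter, 14 mm thick, on a 16 mm steel stem with a coil spring). 172 mm above the bench when fully up, 142 mm when home.
- cork_mat: Fixed cork mat, the mallet's place: 260 mm (x) by 150 mm (y), 6 mm thick. Origin: centre of its underside. The mallet starts on it with its head about 60 mm from the mat's centre along +x. The mat and the mould frame may be either way round, left and right.
- bowl: Loose brown bowl, 90 mm across, 60 mm tall, to be left alone. Origin: centre of its underside.
- bottle: Loose grey bottle with a white cap, 56 mm diameter, 150 mm tall, to be left alone. Origin: centre of its underside.
- teapot: Loose clay teapot, about 150 mm from spout to handle, 80 mm tall, on a round green-rimmed board 16 mm thick; to be left alone. Origin: centre of its underside.
Mind the look-alikes: they are no part of the job. Leave any pink or purple look-alike of the mallet alone.

How it is judged:
On the way, in this order (a step that is already met when the one before it is completed fails the run):
1. the peg is struck: driven down faster than 50 mm/s while the gripper holds the mallet (velocity of joint lock_peg above 0.05 m/s and contact force between the fingers and mallet above 2 N).
2. the peg is home, within 3 mm of the collar, with the mallet still in the gripper (value of joint lock_peg above 0.027 m and contact force between the fingers and mallet above 2 N), for 0.1 s.
At the end, for the whole second after the job is handed in: The peg is home (cap within 3 mm of the collar); the mallet stands at rest on its head (within about 7 degrees of upright), the centre of its head over the cork mat; bowl, bottle and teapot are upright within 30 mm of where they were (value of joint lock_peg above 0.027 m and contact force between mallet and cork_mat above 1 N and angle between mallet's own z axis and vertical below 0.12 rad and z of mallet in the frame of cork_mat above 0 m and x of mallet in the frame of cork_mat between -0.125 and 0.125 m and y of mallet in the frame of cork_mat between -0.07 and 0.07 m and linear speed of mallet below 0.02 m/s and angle between each of bowl, bottle, teapot's own z axis and vertical below 0.15 rad and distance of each of bowl, bottle, teapot from where it was at the start of the episode below 0.03 m); the robot touches nothing.
It fails at once if the robot itself touches the peg (contact force between any of the fingers, the arm and lock_peg above 0.5 N).
It fails at once if the bowl, bottle or teapot is pushed more than 30 mm or tipped (distance of any of bowl, bottle, teapot from where it was at the start of the episode above 0.03 m or angle between any of bottle, bowl, teapot's own z axis and vertical above 0.5 rad).
It also fails if it takes over 51 s, if anything falls off the work surface, if the arm or the gripper's body presses on something with over 40 N, if the wrist force passes 120 N, or if a joint passes its speed limit or range.

## Working session

There is one attempt and no reset: what is moved stays moved. The work goes in short steps, Python scripts to look and compute and a tool call to move; the robot and the scene stay as the last step left them, time stands still between calls to the robot, and variables do not carry over. Pictures are saved under pics/ and viewed, at most 10 in all, crops included, and the job is handed in when it is done.

Besides the shell and the picture viewer there is one more tool, called as name([rows], argument=value, ...), one row to a line, values as JSON. carry_out: Moves the arm, as the interface text tells. Shifts and turns lie within -1 to 1; 1 stands for 750 mm of shift or pi rad of turn. Its arguments: {"type":"object","properties":{"plan":{"type":"array"},"grip_force":{"type":"number"}},"required":["plan"]}

```bash
mkdir -p pics; ls; cat > h.py <<'E'
import numpy as np, cv2
from cell import robot
def world(c,p): return c["R"].T@(np.array(p)-c["t"])
def pix(c,X):
    q=c["camera_matrix"]@(c["R"]@np.array(X)+c["t"]); return q[:2]/q[2]
def cloud(c):
    z=c["range_z"]; v,u=np.indices(z.shape); K=c["camera_matrix"]
    P=np.stack([(u-K[0,2])/K[0,0]*z,(v-K[1,2])/K[1,1]*z,z],-1)
    return (P-c["t"])@c["R"]
E
python3 - <<'E'
from h import *
np.set_printoptions(precision=3,suppress=True)
ims=[]
for n in ("top","side"):
    c=robot.read_camera(n); ims.append(c["color"]); np.savez(n+".npz",**c)
    for l in ("mallet","mallet_grip","peg_top","mould_frame","cork_mat","bowl","bottle","teapot"):
        for d in robot.mark_of(n,l)[:3]:
            X=world(c,d["centre"]); print(n,l,round(d["p"],2),X,pix(c,X).round())
for n,i in zip(("top","side"),ims): cv2.imwrite(f"pics/{n}0.png",i[...,::-1])
s=robot.state(); print(s); print(robot.finger_overhang)
E
```

```text
pics
top mallet 0.97 [ 0.477 -0.417 -0.   ] [412. 219.]
top mallet 0.79 [ 0.598 -0.257  0.008] [345. 171.]
top mallet 0.77 [ 0.273 -0.233 -0.001] [341. 305.]
top mallet_grip 0.85 [ 0.237 -0.292  0.036] [369. 322.]
top mallet_grip 0.79 [ 0.523 -0.25   0.038] [346. 200.]
top mallet_grip 0.71 [ 0.466 -0.488  0.037] [446. 222.]
top peg_top 0.74 [0.513 0.246 0.17 ] [118. 205.]
top mould_frame 0.8 [0.512 0.247 0.001] [141. 212.]
top cork_mat 0.69 [ 0.531 -0.242 -0.004] [340. 199.]
top bowl 0.65 [ 0.362 -0.018 -0.   ] [251. 271.]
top bottle 0.8 [ 0.505 -0.008  0.001] [245. 212.]
top teapot 0.8 [0.743 0.005 0.019] [238. 115.]
side mallet 0.8 [ 0.479 -0.419  0.   ] [324. 407.]
side mallet 0.78 [ 0.599 -0.259  0.006] [346. 304.]
side mallet 0.75 [ 0.275 -0.233 -0.002] [183. 348.]
side mallet_grip 0.96 [ 0.234 -0.29   0.038] [162. 378.]
side mallet_grip 0.8 [ 0.525 -0.255  0.04 ] [312. 306.]
side peg_top 0.57 [0.514 0.244 0.17 ] [229. 104.]
side mould_frame 0.6 [ 0.517  0.244 -0.002] [236. 158.]
side cork_mat 0.7 [ 0.537 -0.245 -0.005] [315. 311.]
side bowl 0.83 [ 0.364 -0.021  0.003] [203. 247.]
side bottle 0.74 [ 0.503 -0.013 -0.001] [261. 229.]
side teapot 0.95 [0.749 0.005 0.014] [354. 192.]
{'time': 0.9, 'joint_positions': array([-1.286,  0.379,  1.734,  0.   ,  1.029, -0.033]), 'dq': array([ 0.   ,  0.001, -0.001,  0.001, -0.   ,  0.   ]), 'joint_efforts': array([ -0.001, -76.37 , -43.474,   0.065,   0.039,   0.   ]), 'position': array([ 0.219, -0.665,  0.239]), 'tcp_rot': array([-3.102, -0.497, -0.   ]), 'contact_force': array([ 0.336,  1.092, -0.201]), 'torque': array([ 0.024, -0.005, -0.009]), 'finger_force': 0.0, 'finger_gap': 0.9997260559180505}
0.025
```

View pics/top0.png

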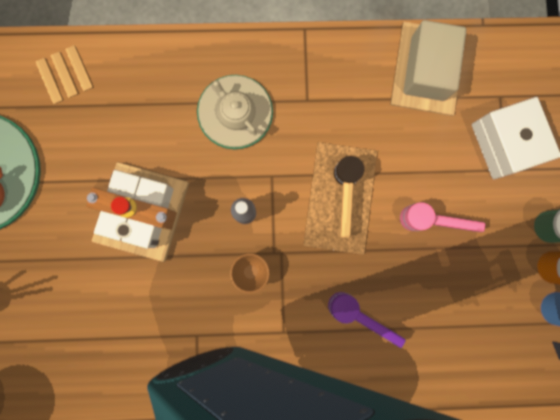

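View pics/side0.png

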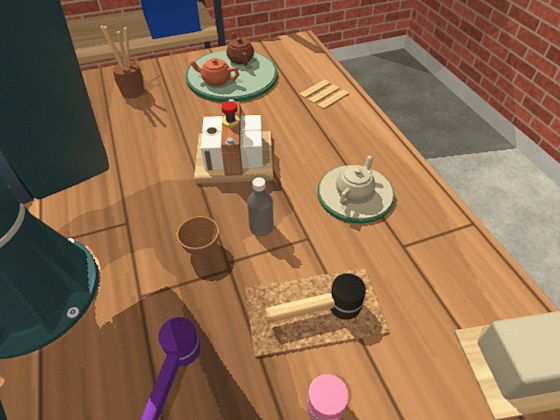

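The black mallet stands on the cork mat with its head at top-view (350,170) and its handle running to (346,235). Two others could be mistaken for it: pink (421,217) and purple (345,308). By the description I take the black one on the cork. The red peg is at top-view (121,205). The bottle (243,210) and bowl (250,272) lie between them, so I'll carry above 150 mm.

```bash
python3 - <<'E'
from h import *
np.set_printoptions(precision=3,suppress=True)
for n in ("top","side"):
    c=dict(np.load(n+".npz")); W=cloud(c); hsv=cv2.cvtColor(c["color"],cv2.COLOR_RGB2HSV); ok=c["range_z"]>0
    near=lambda x,y,r:(np.hypot(W[...,0]-x,W[...,1]-y)<r)&ok
    h=near(.50,-.25,.075)&(W[...,2]>.043)&(W[...,2]<.056)
    P=W[h]; 
    vx,vy,x0,y0=cv2.fitLine(P[:,:2].astype(np.float32),cv2.DIST_HUBER,0,.01,.01).ravel()
    print(n,"handle",len(P),P.mean(0),"z",np.median(P[:,2]),"yaw",np.arctan2(vy,vx)if vx>0 else np.arctan2(-vy,-vx),"x",P[:,0].min(),P[:,0].max())
    k=near(.598,-.257,.05)&(W[...,2]>.068); P=W[k]; print("head top",len(P),P.mean(0),(P.min(0)+P.max(0))/2)
    r=near(.513,.246,.04)&(W[...,2]>.14)&((hsv[...,0]<8)|(hsv[...,0]>172))&(hsv[...,1]>150)
    P=W[r]; t=P[P[:,2]>np.percentile(P[:,2],90)-.006]
    print("cap",len(P),"top z",np.median(t[:,2]),t[:,:2].mean(0),(t.min(0)+t.max(0))/2)
    m=near(.513,.246,.14)&(W[...,2]>.03); print("mould max z",np.sort(W[m][:,2])[-5:])
c=dict(np.load("top.npz"))
cv2.imwrite("pics/crop.png",cv2.resize(c["color"][130:260,290:390,::-1],None,fx=4,fy=4,interpolation=cv2.INTER_CUBIC))
E
```

```text
top handle 471 [ 0.502 -0.247  0.053] z 0.053222421217899434 yaw -0.09641406 x 0.43568608059348485 0.5715859220641694
head top 585 [ 0.594 -0.257  0.076] [ 0.595 -0.257  0.075]
cap 257 top z 0.17008378822154707 [0.513 0.244] [0.514 0.243 0.17 ]
mould max z [0.174 0.174 0.174 0.174 0.175]
side handle 841 [ 0.499 -0.253  0.053] z 0.053415249899489495 yaw -0.1268818 x 0.43441320603446715 0.5691301451990908
head top 837 [ 0.592 -0.262  0.076] [ 0.594 -0.26   0.074]
cap 172 top z 0.16919497025763997 [0.512 0.239] [0.512 0.243 0.169]
mould max z [0.172 0.172 0.172 0.172 0.172]
```

View pics/crop.png

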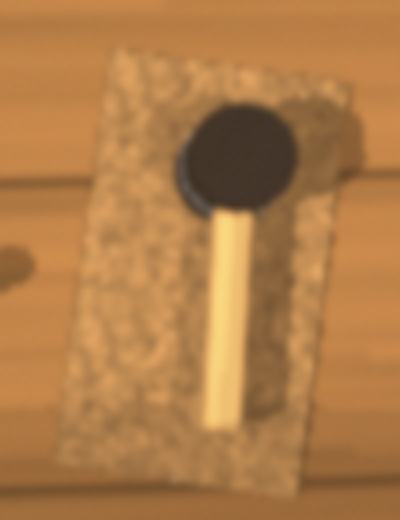

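The crop shows the black rubber head and plain wood handle lying on the mat: the right mallet. Measured heights fit the description (handle top 53 mm, head top 76 mm, cap top about 170 mm). I'll move above it.

carry_out([
  [[0,0,0.033,0,0,0,1],[0,0,0.033,0,0,0,1],[0,0,0.033,0,0,0,1],[0,0,0.033,0,0,0,1],[0,0,0,0.0295,-0.049,0,1],[0,0,0,0.0295,-0.049,0,1],[0,0,0,0.0295,-0.049,0,1],[0,0,0,0.0295,-0.049,0,1],[0,0,0,0.0295,-0.049,0,1],[0,0,0,0.0295,-0.049,0,1]],
], grip_force=60)

```text
time: 1.9
position: [0.373, -0.4569, 0.2391]
tcp_rot: [3.138, -0.152, 0.0]
contact_force: [0.6, -0.3, 0.3]
finger_gap: 0.999
finger_force: 0.0
```

carry_out([
  [[0,0,0,0.0295,-0.049,0,1],[0,0,0,0.0295,-0.049,0,1],[0,0,0,0.0295,-0.049,0,1],[0,0,0,0.0295,-0.049,0,1],[0,0,0,0.0295,-0.049,0,1],[0,0,0,0.0295,-0.049,0,1],[0,0,0,0,0,0.05,1],[0,0,0,0,0,0.05,1],[0,0,0,0,0,0,1],[0,0,0,0,0,0,1]],
])

```text
time: 2.9
position: [0.5256, -0.2518, 0.1644]
tcp_rot: [-3.137, 0.152, 0.001]
contact_force: [0.6, 0.4, 0.2]
finger_gap: 0.998
finger_force: 0.0
```

carry_out([
  [[0,0,0,0,0,0.04,1],[0,0,0,0,0,0.04,1],[0,0,0,0,0,0.04,1],[0,0,0,0,0,0.02,1],[0,0,0,0,0,0.016,1],[0,0,0,0,0,0,1],[0,0,0,0,0,0,0],[0,0,0,0,0,0,0],[0,0,0,0,0,0,0],[0,0,0,0,0,0,0]],
])

```text
time: 3.9
position: [0.5259, -0.2518, 0.0475]
tcp_rot: [3.138, -0.152, 0.001]
contact_force: [0.7, -0.1, 0.8]
finger_gap: 0.681
finger_force: 0.0
```

carry_out([
  [[0,0,0,0,0,0,0],[0,0,0,0,0,0,0],[0,0,0,0,0,0,0],[0,0,0,0,0,0,0],[0,0,0,0,0,0,0]],
])

```text
time: 4.4
position: [0.5256, -0.2517, 0.0469]
tcp_rot: [-3.138, 0.152, 0.0]
contact_force: [-0.2, 2.7, 0.5]
finger_gap: 0.244
finger_force: 1.0
```

carry_out([
  [[0,0,0,0,0,0,0],[0,0,0,0,0,0,0],[0,0,0,0,0,0,0],[0,0,0,0,0,-0.01,0],[0,0,0,0,0,-0.02,0],[0,0,0,0,0,-0.03,0],[0,0,0,0,0,-0.04,0],[0,0,0,0,0,-0.04,0],[0,0,0,0,0,-0.04,0],[0,0,0,0,0,-0.04,0]],
])

```text
time: 5.4
position: [0.5252, -0.2515, 0.2142]
tcp_rot: [3.138, -0.152, 0.0]
contact_force: [-0.0, -0.1, -5.3]
finger_gap: 0.234
finger_force: 60.0
```

carry_out([
  [[0,0,0,0,0,-0.04,0],[0,0,0,0,0,-0.03,0],[0,0,0,0,0,0,0],[0,0,0,0,0,0,0]],
])

```text
time: 5.8
position: [0.5253, -0.2515, 0.2644]
tcp_rot: [3.138, -0.152, 0.0]
contact_force: [0.5, -0.6, -5.5]
finger_gap: 0.238
finger_force: 60.0
```

```bash
python3 - <<'E'
from h import *
np.set_printoptions(precision=3,suppress=True)
print(robot.state()["position"])
for n in ("side","top"):
    c=robot.read_camera(n); np.savez(n+"1.npz",**c)
    for l in ("mallet","peg_top"):
        for d in robot.mark_of(n,l)[:3]: print(n,l,round(d["p"],2),world(c,d["centre"]))
    if n=="side": cv2.imwrite("pics/side1.png",c["color"][...,::-1])
E
```

```text
[ 0.525 -0.252  0.264]
side mallet 0.95 [ 0.478 -0.42   0.   ]
side mallet 0.82 [ 0.272 -0.234 -0.001]
side mallet 0.68 [ 0.597 -0.259  0.221]
side peg_top 0.71 [0.514 0.241 0.17 ]
top mallet 0.62 [ 0.592 -0.26   0.221]
top peg_top 0.59 [0.513 0.244 0.169]
```

View pics/side1.png

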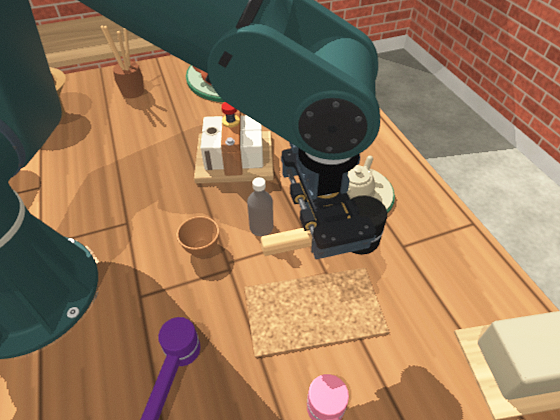

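The side view shows the mallet held level, with its handle end at (265,243) and head at (370,225). The network puts the face at z ≈ 0.221, as expected. I'll carry it over to the peg.

carry_out([
  [[0,0,0,-0.005,-0.02,0,0],[0,0,0,-0.0115,-0.044,0,0],[0,0,0,-0.0115,-0.044,0,0],[0,0,0,-0.0115,-0.044,0,0],[0,0,0,-0.0115,-0.044,0,0],[0,0,0,-0.0115,-0.044,0,0],[0,0,0,-0.0115,-0.044,0,0],[0,0,0,-0.0115,-0.044,0,0],[0,0,0,-0.0115,-0.044,0,0],[0,0,0,-0.0115,-0.044,0,0]],
])

```text
time: 7.1
position: [0.4738, 0.0685, 0.2643]
tcp_rot: [-3.138, 0.152, 0.0]
contact_force: [-0.1, 0.1, -4.5]
finger_gap: 0.24
finger_force: 60.0
```

carry_out([
  [[0,0,0,-0.0115,-0.044,0,0],[0,0,0,-0.0115,-0.044,0,0],[0,0,0,-0.0115,-0.044,0,0],[0,0,0,-0.0115,-0.044,0,0],[0,0,0,-0.0115,-0.044,0,0],[0,0,0,-0.0075,-0.02,0,0],[0,0,0,0,0,0,0],[0,0,0,0,0,0,0]],
])

```text
time: 7.9
position: [0.4431, 0.2507, 0.2642]
tcp_rot: [3.138, -0.151, -0.001]
contact_force: [1.0, 0.3, -4.9]
finger_gap: 0.233
finger_force: 60.0
```

```bash
python3 - <<'E'
from h import *
np.set_printoptions(precision=3,suppress=True)
print(robot.state()["position"])
for n in ("top","side"):
    c=robot.read_camera(n)
    for l in ("mallet","peg_top"):
        for d in robot.mark_of(n,l)[:3]: print(n,l,round(d["p"],2),world(c,d["centre"]))
    if n=="side": cv2.imwrite("pics/side2.png",cv2.resize(c["color"][20:260,120:440,::-1],None,fx=2.4,fy=2.4))
E
```

```text
[0.443 0.251 0.264]
top mallet 0.86 [ 0.275 -0.231  0.001]
top mallet 0.71 [0.512 0.246 0.221]
top mallet 0.57 [ 0.475 -0.415  0.001]
top peg_top 0.61 [0.515 0.243 0.168]
top peg_top 0.27 [ 0.512  0.244 -0.003]
side mallet 0.88 [0.514 0.239 0.221]
side mallet 0.81 [ 0.278 -0.231 -0.004]
side mallet 0.68 [ 0.483 -0.419  0.   ]
side peg_top 0.64 [0.509 0.244 0.168]
side peg_top 0.26 [0.516 0.242 0.221]
```

View pics/side2.png

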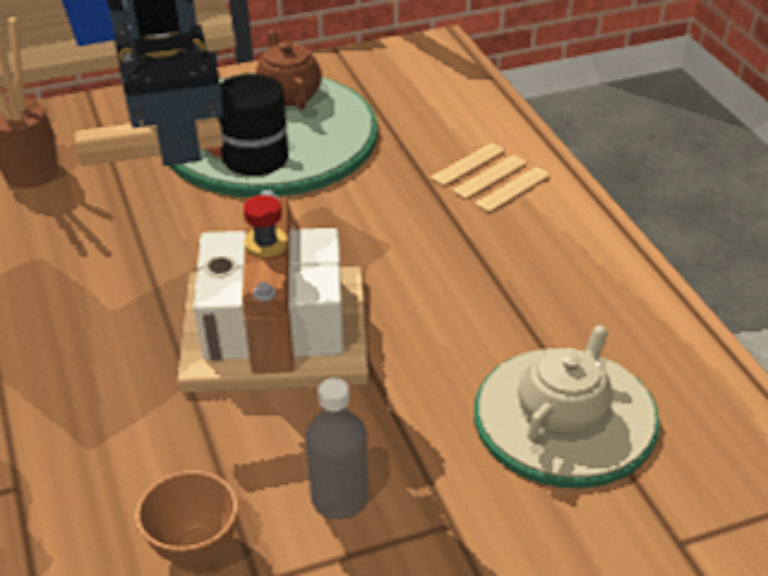

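The head (side crop (253,125)) hangs straight above the red cap (262,212), with the fingers well clear. I'll strike the first blow to a few millimetres short of home and read the force.

carry_out([
  [[0,0,0,0,0,0.04,0],[0,0,0,0,0,0.04,0],[0,0,0,0,0,0.022,0],[0,0,0,0,0,0,0]],
])

```text
time: 8.6
position: [0.4432, 0.2499, 0.1864]
tcp_rot: [3.137, -0.153, -0.003]
contact_force: [-0.1, 0.2, -4.8]
finger_gap: 0.239
finger_force: 60.0
```

carry_out([
  [[0,0,0,0,0,-0.04,0],[0,0,0,0,0,-0.04,0],[0,0,0,0,0,0,0],[0,0,0,0,0,0,0]],
])

```text
time: 9.0
position: [0.4439, 0.2505, 0.2486]
tcp_rot: [-3.137, 0.153, -0.002]
contact_force: [-0.6, 0.6, -6.6]
finger_gap: 0.238
finger_force: 60.0
```

```bash
cat > look.py <<'E'
from h import *
np.set_printoptions(precision=4,suppress=True)
print(robot.state()["position"])
for n in ("top","side"):
    c=robot.read_camera(n); W=cloud(c); hsv=cv2.cvtColor(c["color"],cv2.COLOR_RGB2HSV)
    r=(np.hypot(W[...,0]-.513,W[...,1]-.244)<.04)&(W[...,2]>.11)&((hsv[...,0]<8)|(hsv[...,0]>172))&(hsv[...,1]>150)
    z=W[r][:,2]; print(n,len(z),np.percentile(z,[10,50,90,97]) if len(z) else "")
    for l in ("mallet","peg_top"):
        for d in robot.mark_of(n,l)[:3]: print(n,l,round(d["p"],2),world(c,d["centre"]))
    if n=="side": cv2.imwrite("pics/look.png",cv2.resize(c["color"][40:200,160:320,::-1],None,fx=3.5,fy=3.5))
E
python3 look.py
```

```text
[0.4439 0.2505 0.2486]
top 68 [0.1427 0.145  0.2147 0.2163]
top mallet 0.96 [0.5134 0.2417 0.2087]
top mallet 0.79 [ 0.2763 -0.2302 -0.0008]
top mallet 0.61 [ 0.4758 -0.4165  0.0042]
top peg_top 0.48 [0.512  0.2473 0.1385]
side 179 [0.1337 0.1432 0.1455 0.2368]
side mallet 0.89 [ 0.4818 -0.4177 -0.0043]
side mallet 0.67 [ 0.2758 -0.2358 -0.0027]
side mallet 0.57 [0.5137 0.2431 0.2048]
side peg_top 0.59 [0.5101 0.2433 0.1416]
```

View pics/look.png

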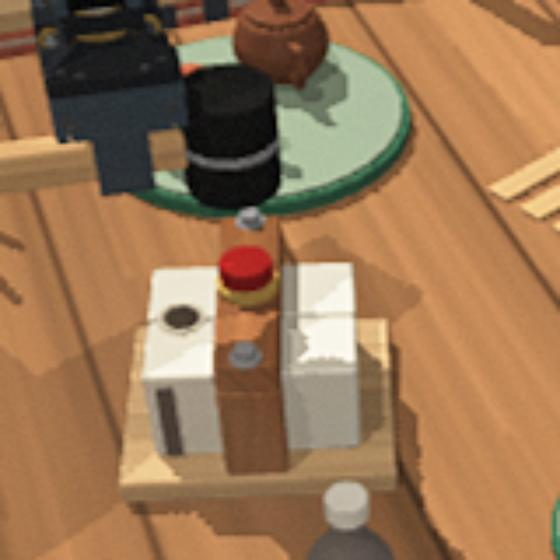

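The cap (crop (246,268)) is now on or just above the brass collar, its top at about 143–145 mm. The mallet is still level. One more, smaller blow will make sure it is home.

carry_out([
  [[0,0,0,0,0,0.032,0],[0,0,0,0,0,0.032,0],[0,0,0,0,0,0.018,0],[0,0,0,0,0,0.008,0],[0,0,0,0,0,0,0]],
])

```text
time: 9.8
position: [0.443, 0.2505, 0.1801]
tcp_rot: [3.137, -0.152, -0.004]
contact_force: [0.3, -0.4, -4.0]
finger_gap: 0.239
finger_force: 60.0
```

carry_out([
  [[0,0,0,0,0,-0.03,0],[0,0,0,0,0,-0.04,0],[0,0,0,0,0,-0.04,0],[0,0,0,0,0,0,0],[0,0,0,0,0,0,0]],
])

```text
time: 10.3
position: [0.4437, 0.2506, 0.2627]
tcp_rot: [-3.138, 0.152, -0.001]
contact_force: [-0.4, 0.5, -6.1]
finger_gap: 0.241
finger_force: 60.0
```

```bash
python3 look.py
```

```text
[0.4437 0.2506 0.2627]
top 119 [0.14   0.1427 0.2294 0.2323]
top mallet 0.82 [ 0.2766 -0.2345 -0.0034]
top mallet 0.78 [0.5139 0.2447 0.2234]
top mallet 0.58 [ 0.4762 -0.4147  0.002 ]
top peg_top 0.42 [0.5143 0.2445 0.1405]
side 173 [0.1315 0.141  0.1428 0.1438]
side mallet 0.95 [ 0.4829 -0.4191 -0.0013]
side mallet 0.88 [ 0.2762 -0.2352 -0.0012]
side mallet 0.83 [0.5137 0.2419 0.2233]
side peg_top 0.74 [0.5136 0.2435 0.141 ]
```

View pics/look.png

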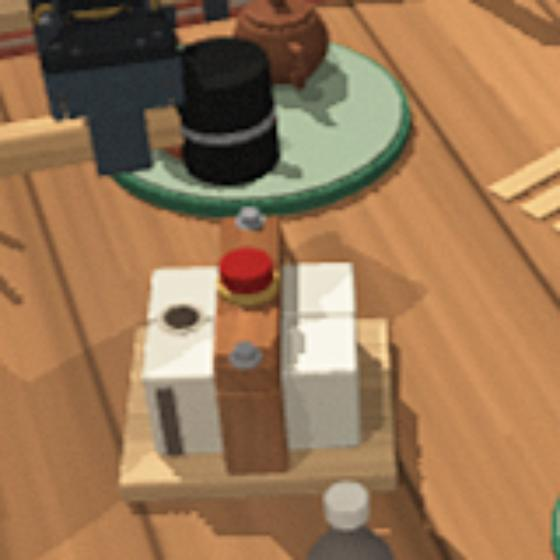

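carry_out([
  [[0,0,0,0,0,0.04,0],[0,0,0,0,0,0.04,0],[0,0,0,0,0,0.023,0],[0,0,0,0,0,0.009,0],[0,0,0,0,0,0,0],[0,0,0,0,0,0,0]],
])

```text
time: 11.2
position: [0.4437, 0.2506, 0.1788]
tcp_rot: [3.138, -0.152, -0.0]
contact_force: [0.4, 0.0, -6.1]
finger_gap: 0.238
finger_force: 60.0
```

carry_out([
  [[0,0,0,0,0,-0.03,0],[0,0,0,0,0,-0.04,0],[0,0,0,0,0,-0.042,0],[0,0,0,0,0,0,0],[0,0,0,0,0,0,0]],
])

```text
time: 11.7
position: [0.4438, 0.2506, 0.2629]
tcp_rot: [-3.137, 0.152, -0.002]
contact_force: [-0.1, -1.0, -6.1]
finger_gap: 0.235
finger_force: 60.0
```

```bash
python3 look.py; python3 - <<'E'
from h import *
np.set_printoptions(precision=4,suppress=True)
for n in ("top","side"):
    c=robot.read_camera(n); W=cloud(c); ok=(np.hypot(W[...,0]-.513,W[...,1]-.244)<.04)&(W[...,2]>.26)&(W[...,2]<.32)&(W[...,0]>.50)
    P=W[ok]; t=P[P[:,2]>np.percentile(P[:,2],80)-.008]
    A=np.c_[t[:,:2]-[.513,.244],np.ones(len(t))]; print(n,len(t),np.linalg.lstsq(A,t[:,2],rcond=None)[0])
E
```

```text
[0.4438 0.2506 0.2629]
top 129 [0.1399 0.1426 0.2318 0.2371]
top mallet 0.88 [0.5161 0.2435 0.2267]
top mallet 0.86 [ 0.2768 -0.2322 -0.0009]
top mallet 0.8 [ 0.4772 -0.418  -0.0001]
top peg_top 0.44 [0.512  0.2448 0.1408]
side 173 [0.1314 0.1408 0.1431 0.144 ]
side mallet 0.84 [ 0.2765 -0.235  -0.0041]
side mallet 0.71 [ 0.4831 -0.4185 -0.0016]
side mallet 0.6 [0.5171 0.2428 0.2248]
side peg_top 0.66 [0.5123 0.2413 0.1406]
top 663 [0.0668 0.0076 0.2979]
side 260 [0.0506 0.0425 0.2973]
```

The third blow did not move the peg (top reading still about 142.6 mm), so it is home. The mallet has pitched about 0.06 rad in the grip, and I'll correct that with a small tool tilt at the mat. I'll carry it back.

carry_out([
  [[0,0,0,0.005,0.02,0,0],[0,0,0,0.0115,0.044,0,0],[0,0,0,0.0115,0.044,0,0],[0,0,0,0.0115,0.044,0,0],[0,0,0,0.0115,0.044,0,0],[0,0,0,0.0115,0.044,0,0],[0,0,0,0.0115,0.044,0,0],[0,0,0,0.0115,0.044,0,0],[0,0,0,0.0115,0.044,0,0],[0,0,0,0.0115,0.044,0,0]],
])

```text
time: 13.1
position: [0.4942, -0.07, 0.2629]
tcp_rot: [3.138, -0.152, -0.0]
contact_force: [0.5, 0.3, -5.3]
finger_gap: 0.238
finger_force: 60.0
```

carry_out([
  [[0,0,0,0.0115,0.044,0,0],[0,0,0,0.0115,0.044,0,0],[0,0,0,0.0115,0.044,0,0],[0,0,0,0.0115,0.044,0,0],[0,0,0,0.0115,0.044,0,0],[0,0,0,0.0075,0.02,0,0],[0,0,0,0,0,0,0],[0,0,0,0,0,0.05,0],[0,0,0,0,0,0.05,0],[0,0,0,0,0,0.05,0]],
])

```text
time: 14.1
position: [0.5253, -0.2511, 0.1494]
tcp_rot: [3.138, -0.151, 0.001]
contact_force: [0.3, 0.1, -4.8]
finger_gap: 0.238
finger_force: 60.0
```

carry_out([
  [[0,0,0,0,0,0.05,0],[0,0,0,0,0,0.04,0],[0,-0.0175,0,0,0,0,0],[0,0,0,0,0,0.02,0],[0,0,0,0,0,0,0],[0,0,0,0,0,0,0]],
])

```text
time: 14.7
position: [0.5246, -0.2513, 0.0679]
tcp_rot: [-3.134, 0.152, 0.085]
contact_force: [0.1, 0.3, -4.4]
finger_gap: 0.238
finger_force: 60.0
```

```bash
python3 - <<'E'
from h import *
np.set_printoptions(precision=4,suppress=True)
s=robot.state(); print(s["position"],s["tcp_rot"],s["contact_force"])
for n in ("top","side"):
    c=robot.read_camera(n); W=cloud(c); zf=s["position"][2]-.041
    for d in robot.mark_of(n,"mallet")[:3]: print(n,round(d["p"],2),world(c,d["centre"]))
    ok=(np.hypot(W[...,0]-.597,W[...,1]+.258)<.04)&(W[...,2]>zf+.055)&(W[...,2]<zf+.085)&(W[...,0]>.585)
    t=W[ok]; A=np.c_[t[:,:2]-[.597,-.258],np.ones(len(t))]; print(n,len(t),np.linalg.lstsq(A,t[:,2],rcond=None)[0])
    if n=="side": cv2.imwrite("pics/side3.png",c["color"][...,::-1])
E
```

```text
[ 0.5246 -0.2513  0.0679] [-3.134   0.1516  0.085 ] [ 0.0783  0.2755 -4.4403]
top 0.75 [ 0.4747 -0.4156  0.0007]
top 0 [0. 0. 0.]
side 0.74 [ 0.2745 -0.2377 -0.0023]
side 0.66 [ 0.4794 -0.4211 -0.0012]
side 0.64 [ 0.5942 -0.2591  0.0307]
side 540 [0.0345 0.0618 0.1   ]
```

View pics/side3.png

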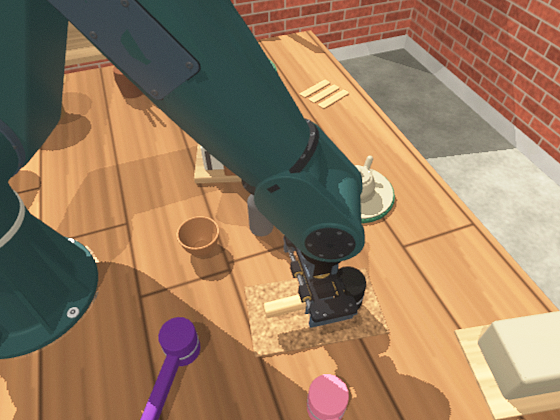

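The side view shows the mallet level over the cork mat (head at (350,287), handle end at (270,305)). I'll lower it gently and watch the force.

carry_out([
  [[0,0,0,0,0,0.012,0],[0,0,0,0,0,0.01,0],[0,0,0,0,0,0.004,0],[0,0,0,0,0,0,0],[0,0,0,0,0,0,0]],
])

```text
time: 15.4
position: [0.5238, -0.2515, 0.0483]
tcp_rot: [-3.134, 0.152, 0.086]
contact_force: [0.2, -0.4, -4.7]
finger_gap: 0.238
finger_force: 60.0
```

carry_out([
  [[0,0,0,0,0,0.001,0],[0,0,0,0,0,0.001,0],[0,0,0,0,0,0,0],[0,0,0,0,0,0,0]],
])

```text
time: 15.8
position: [0.5237, -0.2515, 0.047]
tcp_rot: [-3.134, 0.152, 0.086]
contact_force: [0.0, -0.9, -4.6]
finger_gap: 0.241
finger_force: 60.0
```

carry_out([
  [[0,0,0,0,0,0.001,0],[0,0,0,0,0,0.001,0],[0,0,0,0,0,0,0],[0,0,0,0,0,0,0]],
])

```text
time: 16.2
position: [0.5236, -0.2515, 0.0455]
tcp_rot: [-3.134, 0.152, 0.086]
contact_force: [0.5, -0.2, -5.8]
finger_gap: 0.239
finger_force: 60.0
```

carry_out([
  [[0,0,0,0,0,0.001,0],[0,0,0,0,0,0.001,0],[0,0,0,0,0,0,0],[0,0,0,0,0,0,0]],
])

```text
time: 16.6
position: [0.5236, -0.2516, 0.0447]
tcp_rot: [-3.134, 0.152, 0.086]
contact_force: [-4.7, 2.0, 9.8]
finger_gap: 0.24
finger_force: 60.0
```

The mallet is down on the mat. I'll release it and then rise.

carry_out([
  [[0,0,0,0,0,0,0.4],[0,0,0,0,0,0,0.4],[0,0,0,0,0,0,0.7],[0,0,0,0,0,0,1],[0,0,0,0,0,0,1],[0,0,0,0,0,0,1],[0,0,0,0,0,0,1],[0,0,0,0,0,0,1],[0,0,0,0,0,0,1]],
])

```text
time: 17.5
position: [0.5235, -0.2515, 0.044]
tcp_rot: [-3.134, 0.152, 0.086]
contact_force: [0.4, -0.3, 0.8]
finger_gap: 0.978
finger_force: 0.0
```

carry_out([
  [[0,0.0175,0,0,0,-0.005,1],[0,0,0,0,0,-0.02,1],[0,0,0,0,0,-0.03,1],[0,0,0,0,0,-0.04,1],[0,0,0,0,0,-0.05,1],[0,0,0,0,0,-0.05,1],[0,0,0,-0.02,0.05,-0.03,1],[0,0,0,-0.03,0.05,0,1],[0,0,0,-0.03,0.05,0,1],[0,0,0,-0.03,0.05,0,1]],
])

```text
time: 18.5
position: [0.426, -0.3941, 0.2143]
tcp_rot: [3.137, -0.152, -0.001]
contact_force: [1.5, 0.2, -0.9]
finger_gap: 1.001
finger_force: 0.0
```

carry_out([
  [[0,0,0,0,0.05,0,1],[0,0,0,0,0.05,0,1],[0,0,0,0,0,0,1],[0,0,0,0,0,0,1],[0,0,0,0,0,0,1]],
])

```text
time: 19.0
position: [0.4198, -0.4668, 0.2132]
tcp_rot: [-3.138, 0.152, 0.001]
contact_force: [0.3, 0.2, 1.2]
finger_gap: 0.997
finger_force: 0.0
```

```bash
python3 - <<'E'
from h import *
np.set_printoptions(precision=4,suppress=True)
s=robot.state(); print(s["position"],s["contact_force"],s["finger_gap"])
for n in ("top","side"):
    c=robot.read_camera(n); W=cloud(c)
    for l in ("mallet","peg_top","cork_mat","bowl","bottle","teapot"):
      for d in robot.mark_of(n,l)[:3]: print(n,l,round(d["p"],2),world(c,d["centre"]))
    ok=(np.hypot(W[...,0]-.593,W[...,1]+.258)<.04)&(W[...,2]>.066)&(W[...,2]<.09)
    t=W[ok]; A=np.c_[t[:,:2]-[.593,-.258],np.ones(len(t))]; print(n,len(t),np.linalg.lstsq(A,t[:,2],rcond=None)[0])
    if n=="side": cv2.imwrite("pics/side4.png",c["color"][...,::-1])
E
```

```text
[ 0.4198 -0.4668  0.2132] [0.2643 0.2441 1.247 ] 0.9969200273320786
top mallet 0.82 [ 0.593  -0.2585  0.0096]
top mallet 0.74 [ 0.4722 -0.4143  0.0042]
top peg_top 0.78 [0.5129 0.2426 0.1417]
top cork_mat 0.9 [ 0.529  -0.2422 -0.0027]
top cork_mat 0.63 [ 0.5208 -0.2494  0.0404]
top bowl 0.74 [ 0.3608 -0.0216 -0.0008]
top bowl 0.69 [0.513  0.2473 0.0009]
top bottle 0.81 [ 0.5044 -0.0057  0.0034]
top teapot 0.57 [0.7442 0.0084 0.0194]
top 590 [ 0.0078 -0.0107  0.0758]
side mallet 0.62 [ 0.277  -0.2359 -0.0018]
side mallet 0.54 [ 0.4828 -0.4218 -0.0013]
side peg_top 0.61 [0.5132 0.244  0.1412]
side teapot 0.75 [0.7477 0.0061 0.0173]
side 0 [0. 0. 0.]
```

View pics/side4.png

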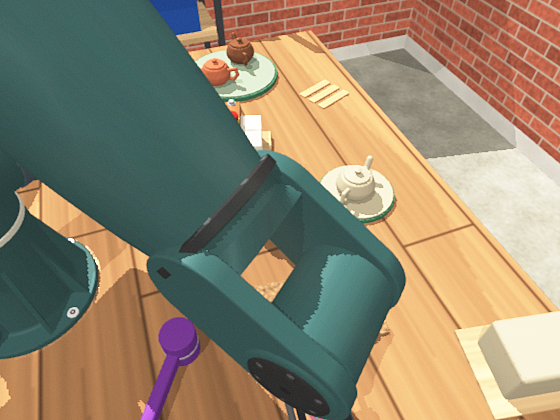

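The side view is blocked by the arm. The top view shows the mallet's head flat (slope about 0.01, top at 75.8 mm) and about 64 mm from the mat's centre. The peg top reads about 141.5 mm and the bowl, bottle and teapot have not moved. The gripper is well clear, so I'll hand in.

```bash
python3 -c "
from cell import robot
print(robot.hand_in())"
```

```text
the job is handed in; nothing more can be done
None
```

The job is handed in but no verdict came back: by the last measurements the peg is home, the mallet stands upright on the cork mat, and the bowl, bottle and teapot are where they were.

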